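# Seat the sample cell in the light gate of the print lab

### The arm

A 6-joint arm with a two-finger parallel gripper is mounted at the origin on the work surface. World frame = base frame: x ahead of the robot, y to its left, z up, the work surface at z = 0. Lengths are in m, angles in rad, forces in N, time in s.
With the tool pointing down it reaches from about 0.275 to 0.975 m from the base axis. Payload 8.4 kg.
Tool frame: the origin (TCP) lies at the very end of the fingers, on their centre line; the grasp point (between the pads) lies 19 mm behind it; z points along the fingers, y is the direction in which the jaws open and shut (so a half turn about z gives the same grasp; the last joint's range is limited). The gripper opens to 92 mm and grips with 3 to 60 N. Pads are 20 mm wide; open, the fingers measure 128 mm over their backs; the gripper's body (75 mm by 189 mm) begins 69 mm behind the grasp point.
Start: joints at [1.194, 0.353, 1.633, -0, 1.155, -0.002], TCP at [0.229, 0.582, 0.215] pointing down, gripper open.
Joint ranges: [-2.63, 2.63], [-0.92, 2.1], [0.06, 2.66], [-1.3, 4.44], [0, 2.69], [-3.02, 3.02]. Speed limits (rad/s): [2.22, 2.22, 2.79, 3.14, 3.14, 3.14].

### API

Orientations are given as a unit quaternion [w, x, y, z].
In Python, from cell import * gives the robot as it stands.
- The arm moves only by the tool drive_tool, never from a script. Its argument "commands" is a list that holds one entry, the list of rows, each a list of 7 numbers: the shift along the tool's x, y, z in mm, then the turn, a rotation vector about the tool's x, y, z in degrees, then the finger opening in mm, from 0 to 91.9. In form: [[[x, y, z, ax, ay, az, grip], ...]]. A call has exactly 8 rows; each row shifts and turns the commanded pose from where the row before left it, along the tool's axes as they then stand; what a row does not reach is not made up. A row lasts 1/8 s, in which the tool goes at most 62.5 mm and 10.7 degrees, less where a joint would pass 70% of its speed; a pose out of reach is approached as far as the arm can. A call is refused whole if a number of a shift passes 62.5 or a number of a turn 10.7, either way. A call with a gripper value outside its range is refused whole. The fingers move at their own pace and stop on an object; the grip force is fixed at half the most. Time passes only in rows, so rows that do not move let the fingers close, or fill a call up. It gives the time, the measured TCP pose, the force and the opening at its end, in the units of the state.
- observe(): the state, without advancing time (a new reading comes with each control period).
- get_image(name): name is "side" or "top" or "wrist"; returns a dict with "pixels" (384x512x3 uint8, red, green, blue), "camera_matrix" (3x3 intrinsics, pixels), "R" (3x3) and "t" (3): a world point X has camera coordinates R X + t. Camera axes: x right, y down, z forward; pixel columns grow to the right and rows downward; lengths in m; the calibration is good to about 2 mm. The wrist camera is an equidistant fisheye: a pixel r from the principal point sees the ray r / f radians off the axis. A picture is of the moment at which its call begins. There is no depth.
- close_job(): hands the job in, once; it reports no verdict.
The state is a dict: "time_s": time; "qpos": joint angles; "qd": joint speeds; "joint_torque": joint torques, N m; "tool_pos": TCP position; "tcp_rot": TCP orientation; "force": force on the tool from outside, world axes, zero at the start; "ft_torque": the same for the moment, N m; "width": finger opening in m.
Only numpy, scipy, OpenCV 4.12 (cv2) and the standard library are available. Lean on these libraries where they do the work, as an engineer would, in place of code of your own. Each camera call takes 0.05 s, during which the arm holds its last target.

### The job

Load the blue-capped sample cell into the light gate so that its clear faces look along the light path: wedge it down between the guide rails, pressing the sprung orange pad back, until it stands fully on the deck. Then, still holding it, ease it towards the lamp until it rests flush against the brass sleeve, and let go so that the pad keeps it clamped there. Work gently: never knock, jam or let the spring snap the cell against the gate or the sleeve, and leave the other things on the bench alone.

Things in the scene. Friction and masses are not known exactly. Their poses are not given: they have to be found in the camera images.
- cell: Sample cell: square block 30 x 30 mm, 65 mm tall, 0.08-0.17 kg, loose, standing on the bench at any yaw. Blue cap (top 13 mm); two opposite sides clear, the other two black. Origin: centre of underside; z up; x runs through the clear sides (as does the white stripe on the cap), y through the black sides. Takes a firm grip (60 N) on the black sides. May start where the blank stands and vice versa.
- gate: Light gate fixed to the bench: aluminium base plate 90 (x) x 240 (y) x 12 mm. Origin: centre of its underside; z up; y is the light path, +y towards the lamp. Its top, the deck, is 12 mm above the origin. Yellow stripes on the two housings' tops mark the light path. The housings are 60 mm wide and rise 58 mm above the deck: sensor (white) from y = -117 to -62 mm, lamp (grey) from y = 55 to 115 mm.
- bay (a point): Where the cell goes: point on the deck midway between the two dark guide rails; axes as the gate's. The rails run along y (from -22 to +26 mm), 33 mm apart inside, so 1.5 mm play each side of the cell; 16 mm tall, with flared lips up to 24 mm above the deck that open to 41 mm. The seated cell's centre ends somewhere from y = -3 to +7 mm of here, as the sleeve decides.
- pad_rest (a point): Fixed point of the gate: front of the orange sprung pad's rounded nose when at rest, 26 mm above the deck, 4 mm to -y of the bay's middle. Pad 24 mm wide; the nose presses on the cell. From the nose a 62 degree ramp leans up and back: 21 mm to -y, 40 mm up. A cell lowered on the ramp wedges the pad back; that takes about 5 to 15 N downward.
- sensor (a point): Fixed point: centre of the white sensor housing's front, 18 mm above the deck. The sprung pad slides on two rods in front of it: it can be pressed back to -y by up to 24 mm, and pushes towards the lamp (+y) with 3.4 N at rest plus 0.12 N per mm pressed back. It pushes a released cell until the cell meets the sleeve: let go short of the sleeve, it is snapped against it and left cocked.
- lamp: Grey lamp housing with its brass sleeve, at the +y end of the gate and part of it; origin and axes coincide with the gate's. The sleeve is the stop for the cell: it ends in a flat square face, 26 mm wide, from 4 to 32 mm above the deck, that faces the pad. It is clamped and does not yield, and has no lead-in: a cell lowered onto its top edge jams.
- lamp_front (a point): Fixed point: centre of the lamp housing's front, 18 mm above the deck, 55 mm to +y of the bay's middle. The sleeve comes out here. How far was set by the last user and is NOT measured: its face lies 33 to 43 mm from here, that is at y = +12 to +22 mm of the bay's middle; feel for it or look. A cell whose lamp side stays below y = +12 mm on the way down always clears it.
- blank: Bystander: grey opaque blank of the same size as the cell, red cap, loose. Origin: centre of the underside.
- spool: Bystander: small filament spool lying flat, black flanges 140 mm across, 54 mm tall, blue filament. Origin: centre of the underside.
- scraper: Bystander: scraper lying on the bench. Origin: underside, near the middle of its length.
- jar: Bystander: small amber jar with white cap, 52 mm across, 70 mm tall. Origin: centre of the underside.

How it is judged:
By the outcome, as a careful person would: the job done as asked, in the order asked, and still so for the second after the job is handed in, with the robot touching nothing.
It also fails if it takes over 64 s, if anything falls off the work surface, if the arm or the gripper's body presses on something with over 40 N, if the wrist force passes 120 N, or if a joint passes its speed limit or range.

## Working session

There is one attempt and no reset: what is moved stays moved. The work goes in short steps, Python scripts to look and compute and a tool call to move; the robot and the scene stay as the last step left them, time stands still between calls to the robot, and variables do not carry over. Pictures are saved under pics/ and viewed, and the job is handed in when it is done.

Besides the shell and the picture viewer there is one more tool, called after ">>>" as a command line: name --argument value ..., lists and objects as JSON in quotes. drive_tool: Moves the arm, as the interface text tells. Its arguments: {"type":"object","properties":{"commands":{"type":"array"}},"required":["commands"]}

```bash
ls; mkdir -p pics
python3 - <<'E'
from cell import *
import cv2,pickle,numpy as np
print(observe())
d={}
for n in ("side","top","wrist"):
    i=get_image(n); d[n]=i
    cv2.imwrite(f"pics/a_{n}.png",i["pixels"][:,:,::-1]); print(n,i["camera_matrix"],i["R"],i["t"])
pickle.dump(d,open("a.pkl","wb"))
E
```

```text
pics
{'time_s': 0.0, 'qpos': array([ 1.19359035e+00,  3.53628790e-01,  1.63415534e+00, -6.50145055e-05,
        1.15516853e+00, -2.40102486e-03]), 'qd': array([-0.00142633,  0.00089221, -0.00064624, -0.00061309,  0.00141493,
       -0.00091318]), 'joint_torque': array([ 4.89779159e-04, -5.93832350e+01, -3.34229565e+01,  6.98101684e-02,
        2.30934913e-02, -6.18553281e-05]), 'tool_pos': array([0.22864337, 0.58113938, 0.2138667 ]), 'tcp_rot': array([-9.90969158e-05,  1.86294524e-01,  9.82493708e-01, -6.73402018e-04]), 'force': array([-0.16030122,  0.34525638,  0.27968583]), 'ft_torque': array([-0.02107793,  0.05809885, -0.03045859]), 'width': 0.0917249216707354}
side [[432.47651856   0.         254.77452991]
 [  0.         432.47651856 193.64582809]
 [  0.           0.           1.        ]] [[ 0.98125479 -0.19246888 -0.00973462]
 [-0.14680455 -0.71381206 -0.68477789]
 [ 0.12484975  0.67337068 -0.72868681]] [-0.58836652  0.09261499  1.07540947]
top [[419.23576908   0.         252.98533234]
 [  0.         419.23576908 196.39022427]
 [  0.           0.           1.        ]] [[-0.00717285 -0.99989958  0.01222209]
 [-0.980322    0.00462013 -0.19735104]
 [ 0.19727475 -0.01339715 -0.9802567 ]] [-0.08004434  0.57088862  1.07600622]
wrist [[297.31863964   0.         248.71185279]
 [  0.         297.31863964 193.02250249]
 [  0.           0.           1.        ]] [[ 0.36621489  0.93052749 -0.00229232]
 [ 0.89432646 -0.35128515  0.27709012]
 [ 0.25703471 -0.10352461 -0.9608412 ]] [-0.62347088 -0.03180039  0.39278335]
```

View pics/a_side.png

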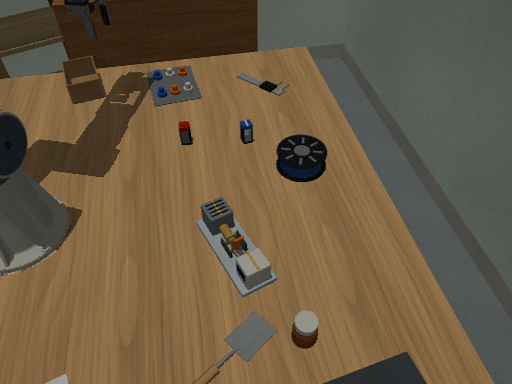

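View pics/a_top.png

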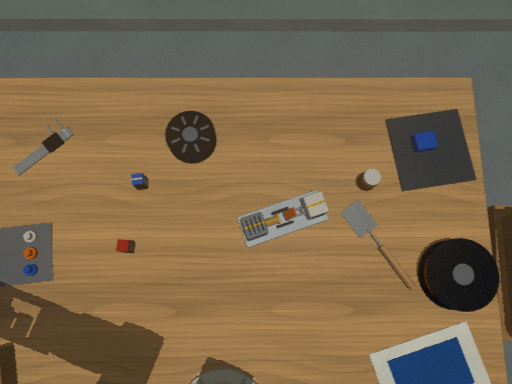

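View pics/a_wrist.png

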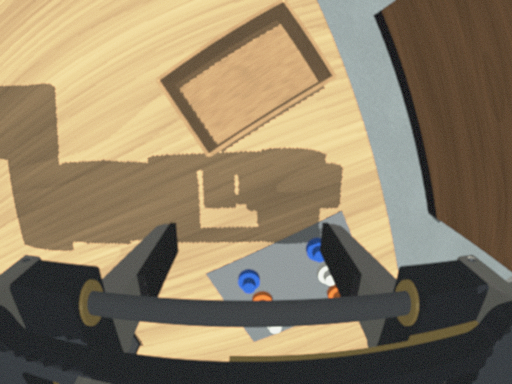

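Top view: the blue-capped cell is at about (139,180), the red blank (125,246), and the gate runs (240,228) to (328,205) with the lamp on the left. Side view: cell (246,128), gate (235,250). The wrist view shows neither.

```bash
cat > h.py <<'E'
import numpy as np,cv2,pickle
from scipy.spatial.transform import Rotation as Ro
def ray(n,im,px):
    K=im["camera_matrix"];px=np.atleast_2d(np.array(px,float))
    x=(px[:,0]-K[0,2])/K[0,0];y=(px[:,1]-K[1,2])/K[1,1]
    if n=="wrist":
        r=np.hypot(x,y)+1e-12;d=np.c_[np.sin(r)*x/r,np.sin(r)*y/r,np.cos(r)]
    else: d=np.c_[x,y,np.ones(len(x))]; d/=np.linalg.norm(d,axis=1)[:,None]
    return -im["R"].T@im["t"], d@im["R"]
def plane(n,im,px,z):
    c,d=ray(n,im,px);return c+d*((z-c[2])/d[:,2])[:,None]
def tri(obs):
    A=np.zeros((3,3));b=np.zeros(3);L=[]
    for n,im,p in obs:
        c,d=ray(n,im,p);d=d[0];M=np.eye(3)-np.outer(d,d);A+=M;b+=M@c;L.append((M,c))
    X=np.linalg.solve(A,b);return X,[np.linalg.norm(M@(X-c)) for M,c in L]
def proj(n,im,X):
    X=np.atleast_2d(X)@im["R"].T+im["t"];K=im["camera_matrix"]
    if n=="wrist":
        r=np.hypot(X[:,0],X[:,1])+1e-12;th=np.arctan2(r,X[:,2]);u=X[:,:2]*(th/r)[:,None]
    else:u=X[:,:2]/X[:,2:]
    return u*K[0,0]+K[:2,2]
def R_tool(q): return Ro.from_quat([q[1],q[2],q[3],q[0]]).as_matrix()
E
python3 - <<'E'
from h import *
d=pickle.load(open("a.pkl","rb"))
t,s,w=d["top"],d["side"],d["wrist"]
print("cell",tri([("top",t,(139,180)),("side",s,(246,125))]))
print("blank",tri([("top",t,(124,245)),("side",s,(185,127))]))
print("ends",tri([("top",t,(254,223)),("side",s,(217,208))]), tri([("top",t,(315,205)),("side",s,(253,260))]))
P=plane("top",t,[(254,223),(315,205),(139,180)],0.07);print(P)
R=R_tool([-9.9e-5,.186294,.982494,-.000673]);print(R)
print("cam in tool",R.T@((-w["R"].T@w["t"])-[0.22864,0.58114,0.21387]), R.T@w["R"].T)
for n,(x,y,k) in {"top":(100,140,5),"side":(190,90,6)}.items():
    c=d[n]["pixels"][y:y+110,x:x+ (250 if n=="top" else 90)]
cv2.imwrite("pics/z1.png",cv2.resize(t["pixels"][150:260,220:350,::-1],None,fx=6,fy=5.4,interpolation=cv2.INTER_CUBIC))
E
```

```text
cell (array([0.6175157 , 0.22522422, 0.05986286]), [np.float64(0.0008316069800516731), np.float64(0.0008316069800516731)])
blank (array([0.44229949, 0.25749179, 0.05601244]), [np.float64(0.0006834533241269795), np.float64(0.000683453324126971)])
ends (array([ 0.49406261, -0.08564912,  0.06973895]), [np.float64(0.002180384961774748), np.float64(0.0021803849617747536)]) (array([ 0.54579741, -0.24856471,  0.06899998]), [np.float64(0.0019279370334239316), np.float64(0.001927937033423708)])
[[ 0.49621683 -0.08543452  0.07      ]
 [ 0.5436647  -0.24848679  0.07      ]
 [ 0.61419272  0.22245816  0.07      ]]
[[-9.30589098e-01  3.66065203e-01 -4.45285368e-04]
 [ 3.66065470e-01  9.30588211e-01 -1.28555023e-03]
 [-5.62178908e-05 -1.35932262e-03 -9.99999075e-01]]
cam in tool [ 0.07820556 -0.00036488 -0.17091886] [[-1.61472858e-04 -9.60859391e-01 -2.77036467e-01]
 [ 9.99999552e-01  1.03323654e-04 -9.41220093e-04]
 [ 9.33004585e-04 -2.77036495e-01  9.60858944e-01]]
```

View pics/z1.png

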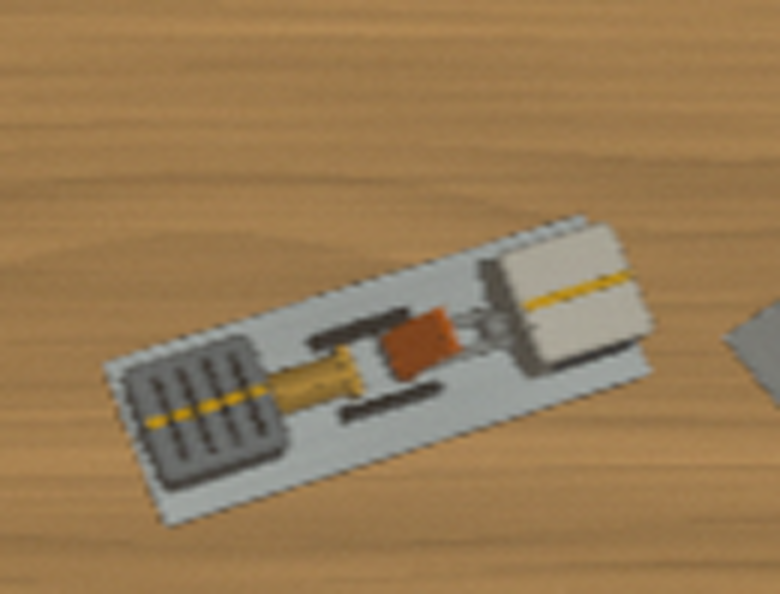

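Gate: the light path (+y) points along about (-0.30, 0.95) in world. The housing tops measure 0.069–0.070 high, as expected (12+58 mm). The cell cap is near (0.617, 0.225). I'll move the wrist camera over the cell.

>>> drive_tool --commands '[[[-57,-22,0,0,0,0,91],[-57,-22,0,0,0,0,91],[-57,-22,0,0,0,0,91],[-57,-22,0,0,0,0,91],[-57,-22,0,0,0,0,91],[-57,-22,0,0,0,0,91],[-57,-22,0,0,0,0,91],[-57,-22,0,0,0,0,91]]]'

```text
time_s: 1.15
tool_pos: [0.5899, 0.2493, 0.2144]
tcp_rot: [-0.0, 0.186, 0.982, 0.0]
force: [0.5, 0.2, -0.3]
width: 0.091
```

```bash
cat > snap.py <<'E'
import sys
from cell import *
from h import *
tag=sys.argv[1]
d={"o":observe()}
for n in sys.argv[2:]:
    d[n]=get_image(n); cv2.imwrite(f"pics/{tag}_{n}.png",d[n]["pixels"][:,:,::-1])
pickle.dump(d,open(tag+".pkl","wb"))
o=d["o"];print(o["time_s"],o["tool_pos"].round(4),o["tcp_rot"].round(4),o["qpos"].round(3),o["force"].round(2),o["width"])
E
python3 snap.py b wrist
```

```text
1.15 [0.5899 0.2493 0.2144] [-1.000e-04  1.863e-01  9.825e-01  0.000e+00] [ 0.397  0.377  1.598  0.     1.166 -0.799] [ 0.54  0.19 -0.33] 0.09103411359904068
```

View pics/b_wrist.png

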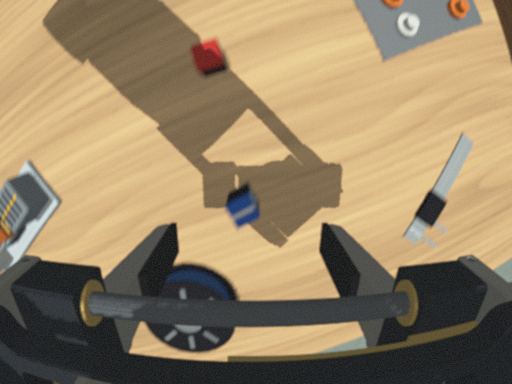

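The cell cap is at about (242,205), with the spool lower at (190,310). I'll enlarge the cap.

Run:
```python
from h import *
d=pickle.load(open("b.pkl","rb"));w=d["wrist"]
p=w["pixels"][170:240,205:285,::-1]
cv2.imwrite("pics/z2.png",cv2.resize(p,None,fx=8,fy=8,interpolation=cv2.INTER_NEAREST))
```

```text
(no output)
```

View pics/z2.png

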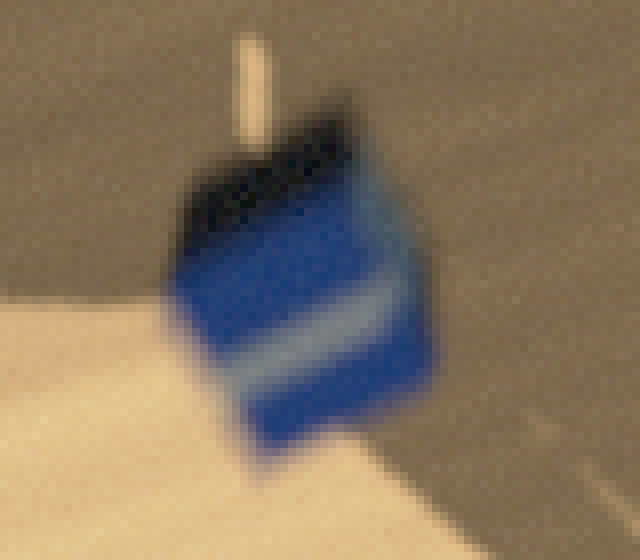

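```bash
python3 - <<'E'
from h import *
d=pickle.load(open("b.pkl","rb"));w=d["wrist"];o=d["o"]
f=lambda a:[(x/8+205-.5,y/8+170-.5) for x,y in a]
P=plane("wrist",w,f([(178,275),(358,185),(425,370),(260,450),(225,372),(402,285)]),0.065);print(P.round(4))
for a,b in((0,1),(1,2),(2,3),(3,0),(4,5)):
    v=P[b]-P[a];print(np.linalg.norm(v[:2]).round(4),np.degrees(np.arctan2(v[1],v[0])).round(1))
print("centre",P[:4].mean(0),P[4:].mean(0))
# height check: stripe centre wrist vs a_top/side
a=pickle.load(open("a.pkl","rb"))
t=a["top"];s=a["side"]
for n,x,y in(("top",125,165),("side",228,108)):
    cv2.imwrite(f"pics/z3{n}.png",cv2.resize(a[n]["pixels"][y:y+40,x:x+40,::-1],None,fx=10,fy=10,interpolation=cv2.INTER_CUBIC))
E
python3 -c "
import cv2,numpy as np
cv2.imwrite('pics/z3.png',np.hstack([cv2.imread('pics/z3top.png'),cv2.imread('pics/z3side.png')]))"
```

```text
[[0.6056 0.2155 0.065 ]
 [0.6026 0.2441 0.065 ]
 [0.6318 0.243  0.065 ]
 [0.6347 0.2162 0.065 ]
 [0.6216 0.2161 0.065 ]
 [0.6186 0.2446 0.065 ]]
0.0288 96.0
0.0293 -2.3
0.0269 -83.9
0.0291 -178.6
0.0286 96.0
centre [0.61868884 0.22971216 0.065     ] [0.62012709 0.23033518 0.065     ]
```

View pics/z3.png

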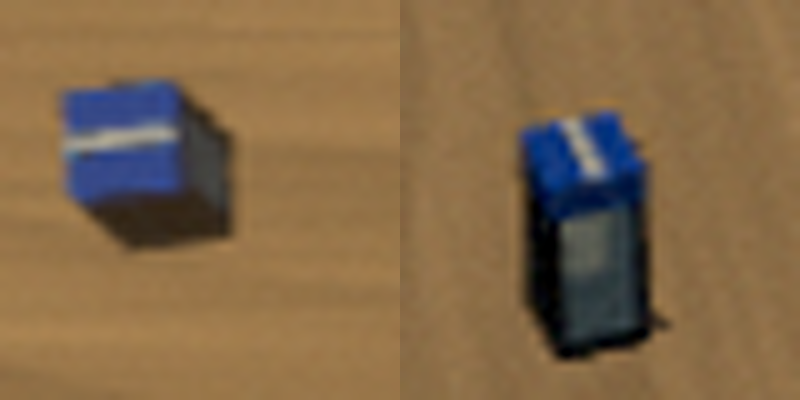

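Run:
```python
from h import *
a=pickle.load(open("a.pkl","rb"));b=pickle.load(open("b.pkl","rb"))
t=a["top"];s=a["side"]
T=lambda x,y:(x/10+125-.5,y/10+165-.5); S=lambda x,y:((x-400)/10+228-.5,y/10+108-.5)
W=(np.mean([225,402])/8+204.5,np.mean([372,285])/8+169.5)
print(tri([("top",t,T(122,138)),("side",s,S(585,150))]))
print(tri([("top",t,T(122,138)),("side",s,S(585,150)),("wrist",b["wrist"],W)]))
P=plane("top",t,[T(68,145),T(178,132),T(62,92),T(178,80),T(186,188),T(74,200)],.065);v=P[1]-P[0];print(P.round(4),np.degrees(np.arctan2(v[1],v[0])),P[2:].mean(0))
print(np.degrees(np.arctan2(*(P[2]-P[3])[[1,0]])),np.degrees(np.arctan2(*(P[5]-P[4])[[1,0]])))
o=b["o"];R=R_tool(o["tcp_rot"]);print(R.round(4))
# spool
print(plane("wrist",b["wrist"],[(190,310),(237,300),(200,268)],.054))
```

```text
(array([0.61966372, 0.23001609, 0.06549542]), [np.float64(0.0003574725274274681), np.float64(0.00035747252742759114)])
(array([0.61983588, 0.2303164 , 0.06519476]), [np.float64(0.00032543533275809647), np.float64(0.0004664984881406901), np.float64(0.0002524283777857119)])
[[0.6183 0.2446 0.065 ]
 [0.6218 0.2152 0.065 ]
 [0.633  0.247  0.065 ]
 [0.6363 0.2158 0.065 ]
 [0.6062 0.2124 0.065 ]
 [0.603  0.2422 0.065 ]] -83.2379831114623 [0.6196352  0.22935223 0.065     ]
95.91660590026899 96.08296682140104
[[-9.306e-01  3.661e-01 -2.000e-04]
 [ 3.661e-01  9.306e-01  0.000e+00]
 [ 2.000e-04 -0.000e+00 -1.000e+00]]
[[0.73541365 0.1020671  0.054     ]
 [0.74088937 0.17191471 0.054     ]
 [0.67658611 0.1466624  0.054     ]]
```

The measurements agree: the cell is at (0.620, 0.230), its top at 65 mm, and the stripe at 96°. Turn the jaws to 6° by rotating +62.5° about tool z.

>>> drive_tool --commands '[[[0,0,5,0,0,8,91],[0,0,5,0,0,8,91],[0,0,5,0,0,8,91],[0,0,5,0,0,8,91],[0,0,5,0,0,8,91],[0,0,5,0,0,8,91],[0,0,5,0,0,8,91],[0,0,5,0,0,6.5,91]]]'

```text
time_s: 2.2
tool_pos: [0.5883, 0.251, 0.1741]
tcp_rot: [-0.0, 0.67, 0.742, -0.0]
force: [-0.5, 1.1, -0.7]
width: 0.0911
```

```bash
python3 snap.py c wrist
python3 - <<'E'
from h import *
d=pickle.load(open("c.pkl","rb"));w=d["wrist"];R=R_tool(d["o"]["tcp_rot"]);print(R.round(4))
print(R.T@(np.array([.6198,.2298,.03])-d["o"]["tool_pos"]))
u=proj("wrist",w,[.6198,.23,.065])[0].astype(int);print(u)
p=w["pixels"][u[1]-40:u[1]+40,u[0]-50:u[0]+50,::-1]
cv2.imwrite("pics/z4.png",cv2.resize(p,None,fx=7,fy=7,interpolation=cv2.INTER_CUBIC))
E
```

```text
2.2 [0.5883 0.251  0.1741] [-1.000e-04  6.705e-01  7.419e-01 -3.000e-04] [0.401 0.414 1.637 0.    1.091 0.3  ] [-0.55  1.13 -0.71] 0.09105427735386622
[[-1.009e-01  9.949e-01 -6.000e-04]
 [ 9.949e-01  1.009e-01 -2.000e-04]
 [-1.000e-04 -6.000e-04 -1.000e+00]]
[-0.02426265  0.02925186  0.14413529]
[278 213]
```

View pics/z4.png

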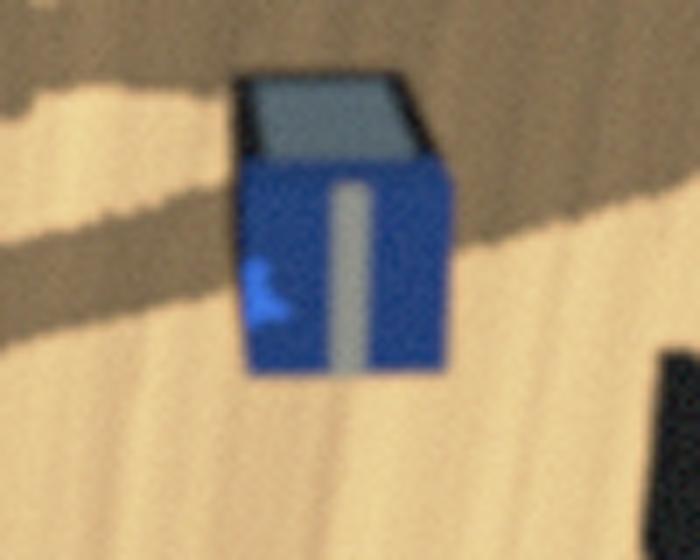

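The stripe is vertical at column 278, exactly where the measured pose predicts. Descend for the grasp.

>>> drive_tool --commands '[[[-8,10,15,0,0,0,91],[-8,10,15,0,0,0,91],[-8.3,9.3,15,0,0,0,91],[0,0,22,0,0,0,91],[0,0,22,0,0,0,91],[0,0,22,0,0,0,91],[0,0,20,0,0,0,91],[0,0,12,0,0,0,91]]]'

```text
time_s: 3.25
tool_pos: [0.62, 0.2293, 0.0298]
tcp_rot: [-0.0, 0.669, 0.743, -0.001]
force: [-0.0, -0.3, 0.3]
width: 0.0911
```

```bash
python3 snap.py d wrist
```

```text
3.25 [0.62   0.2293 0.0298] [-4.000e-04  6.690e-01  7.433e-01 -7.000e-04] [ 0.352  0.615  1.673 -0.     0.855  0.247] [-0.03 -0.26  0.29] 0.09106752164337094
```

View pics/d_wrist.png

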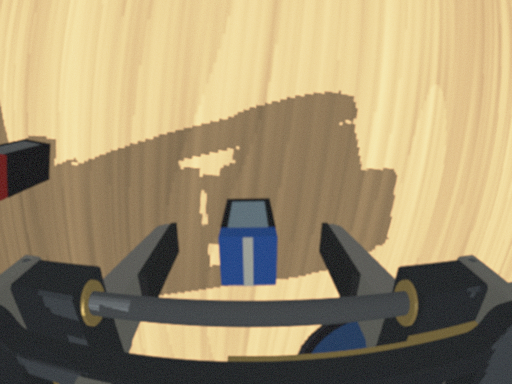

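The cell sits centred between the fingers at column 248. Close the gripper.

>>> drive_tool --commands '[[[0,0,-1,0,0,0,60],[0,0,0,0,0,0,45],[0,0,0,0,0,0,36],[0,0,0,0,0,0,28],[0,0,0,0,0,0,20],[0,0,0,0,0,0,10],[0,0,0,0,0,0,0],[0,0,0,0,0,0,0]]]'

```text
time_s: 4.3
tool_pos: [0.6203, 0.2298, 0.0326]
tcp_rot: [-0.0, 0.669, 0.743, -0.0]
force: [-0.0, -0.7, 1.3]
width: 0.0296
```

>>> drive_tool --commands '[[[0,0,-4,0,0,0,0],[0,0,-10,0,0,0,0],[0,0,-20,0,0,0,0],[-10,-3,-28,0,0,0,0],[-20,-5,-28,0,0,0,0],[-30,-8,-28,0,0,0,0],[-40,-10,-28,0,0,0,0],[-40,-10,-28,0,0,0,0]]]'

```text
time_s: 5.3
tool_pos: [0.5992, 0.0858, 0.2091]
tcp_rot: [0.001, 0.669, 0.743, 0.001]
force: [1.0, 0.3, 0.1]
width: 0.0298
```

>>> drive_tool --commands '[[[-40,-11,-10,0,0,-1.5,0],[-40,-11,-10,0,0,-1.5,0],[-40,-11,0,0,0,-1.5,0],[-40,-11,0,0,0,-1.5,0],[-40,-11,0,0,0,-1.5,0],[-40,-11,0,0,0,-1.5,0],[-40,-11,0,0,0,-1.5,0],[-35,-10,0,0,0,-1,0]]]'

```text
time_s: 6.3
tool_pos: [0.5751, -0.2402, 0.2284]
tcp_rot: [0.001, 0.591, 0.807, 0.0]
force: [0.3, 0.0, -1.4]
width: 0.0297
```

```bash
python3 snap.py e wrist
```

```text
6.3 [ 0.5751 -0.2402  0.2284] [9.000e-04 5.910e-01 8.067e-01 2.000e-04] [-0.398  0.337  1.625 -0.     1.178 -0.704] [ 0.31  0.01 -1.37] 0.029672674293661102
```

View pics/e_wrist.png

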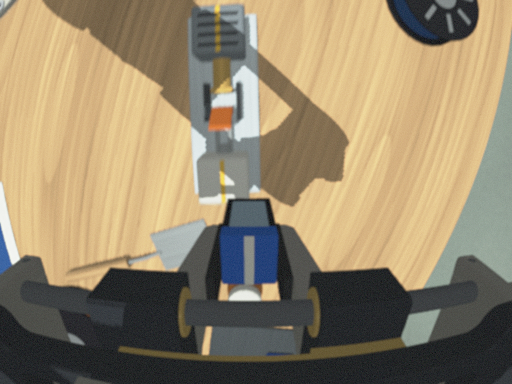

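The wrist view shows the cell held, with the whole gate above it: lamp (218,30), sleeve (222,75), orange pad (221,118), sensor (222,178). I'll enlarge the gate.

Run:
```python
from h import *
w=pickle.load(open("e.pkl","rb"))["wrist"]
p=w["pixels"][0:205,170:280,::-1]
a=cv2.resize(p[:110],None,fx=7,fy=5.4,interpolation=cv2.INTER_CUBIC);b=cv2.resize(p[100:],None,fx=7,fy=5.4,interpolation=cv2.INTER_CUBIC)
cv2.imwrite("pics/z5.png",a);cv2.imwrite("pics/z6.png",b)
```

```text
(no output)
```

View pics/z5.png

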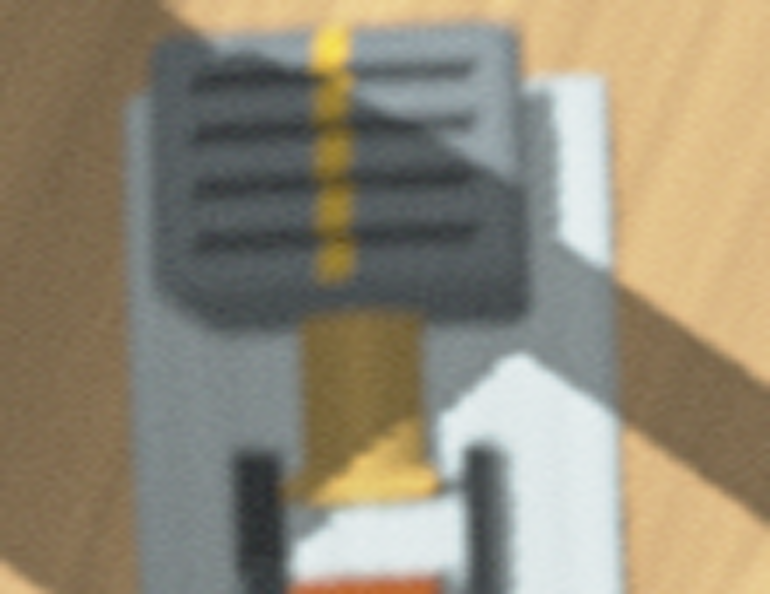

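View pics/z6.png

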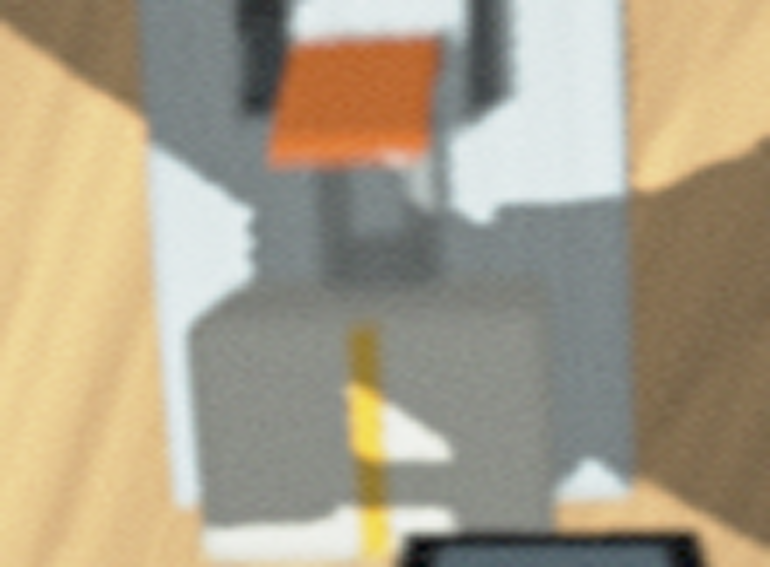

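```bash
cat > gate.py <<'E'
from h import *
w=pickle.load(open("e.pkl","rb"))["wrist"]
a=lambda x,y:((x+.5)/7-.5+170,(y+.5)/5.4-.5)
b=lambda x,y:((x+.5)/7-.5+170,(y+.5)/5.4-.5+100)
S=plane("wrist",w,[a(333,30),a(337,278),b(362,325),b(376,553)],.070)
print("stripe",S.round(4))
v=S[0]-S[3];yaw=np.arctan2(-v[0],v[1]);print("yaw",np.degrees(yaw))
ey=np.array([-np.sin(yaw),np.cos(yaw),0]);ex=np.array([np.cos(yaw),np.sin(yaw),0])
C=plane("wrist",w,[a(128,100),a(605,75),b(632,492),b(180,505)],.012);print("plate",C.round(4),C.mean(0))
for i in range(4):print(np.linalg.norm(C[i]-C[i-1]).round(4),end=" ")
v=(C[0]+C[1]-C[2]-C[3]);print("yawplate",np.degrees(np.arctan2(-v[0],v[1])))
o=C.mean(0)
def loc(P):P=P-o;return np.c_[P@ex,P@ey].round(4)
print("stripe",loc(S));print("plate",loc(C))
print("sleeve@44",loc(plane("wrist",w,[a(285,500),a(438,492)],.044)))
print("rails@36",loc(plane("wrist",w,[a(237,455),a(283,455),a(468,447),a(508,447),b(240,112),b(275,110),b(470,108),b(510,100)],.036)))
print("padtop@78",loc(plane("wrist",w,[b(268,163),b(428,160)],.078)),"nose@38",loc(plane("wrist",w,[b(295,40),b(440,38)],.038)))
E
python3 gate.py
```

```text
stripe [[ 0.4817 -0.0613  0.07  ]
 [ 0.4994 -0.1135  0.07  ]
 [ 0.539  -0.2291  0.07  ]
 [ 0.5551 -0.2763  0.07  ]]
yaw 18.854759021717236
plate [[ 0.4378 -0.0701  0.012 ]
 [ 0.5215 -0.0401  0.012 ]
 [ 0.5986 -0.2654  0.012 ]
 [ 0.5154 -0.2952  0.012 ]] [ 0.51833043 -0.16771258  0.012     ]
0.2381 0.0889 0.2381 0.0884 yawplate 18.967334443476805
stripe [[-0.0002  0.1126]
 [-0.0004  0.0574]
 [-0.0003 -0.0648]
 [-0.0002 -0.1146]]
plate [[-0.0447  0.1184]
 [ 0.0442  0.1197]
 [ 0.0444 -0.1184]
 [-0.044  -0.1197]]
sleeve@44 [[-0.013   0.0129]
 [ 0.0129  0.0136]]
rails@36 [[-0.0221  0.0242]
 [-0.014   0.0237]
 [ 0.0179  0.0241]
 [ 0.0247  0.0239]
 [-0.0231 -0.0208]
 [-0.0169 -0.0206]
 [ 0.017  -0.0214]
 [ 0.024  -0.0198]]
padtop@78 [[-0.0128 -0.0299]
 [ 0.012  -0.0302]] nose@38 [[-0.0126 -0.0049]
 [ 0.0124 -0.0055]]
```

The gate fits well: plate 238x89 mm, stripes on x=0. Origin is (0.5183, -0.1677), yaw 18.9°, and the sleeve face is near y=+13 mm. Next I'll check the cell in the hand, then take a second wrist view.

Run:
```python
from h import *
d=pickle.load(open("e.pkl","rb"));w=d["wrist"];o=d["o"];R=R_tool(o["tcp_rot"])
cv2.imwrite("pics/z7.png",cv2.resize(w["pixels"][190:295,205:295,::-1],None,fx=6,fy=5.6,interpolation=cv2.INTER_CUBIC))
print(R.round(4))
for y,z in((-.060,.180),(-.0055,.12)):
    yaw=np.radians(18.9);T=np.array([.5183,-.1677,0])+y*np.array([-np.sin(yaw),np.cos(yaw),0]);T[2]=z
    print(T,(R.T@(T-o["tool_pos"])*1000).round(1))
```

```text
[[-3.014e-01  9.535e-01  1.600e-03]
 [ 9.535e-01  3.014e-01 -7.000e-04]
 [-1.200e-03  1.300e-03 -1.000e+00]]
[ 0.53773505 -0.22446512  0.18      ] [ 26.3 -31.   48.3]
[ 0.52008155 -0.17290347  0.12      ] [ 80.8 -32.3 108.2]
```

View pics/z7.png

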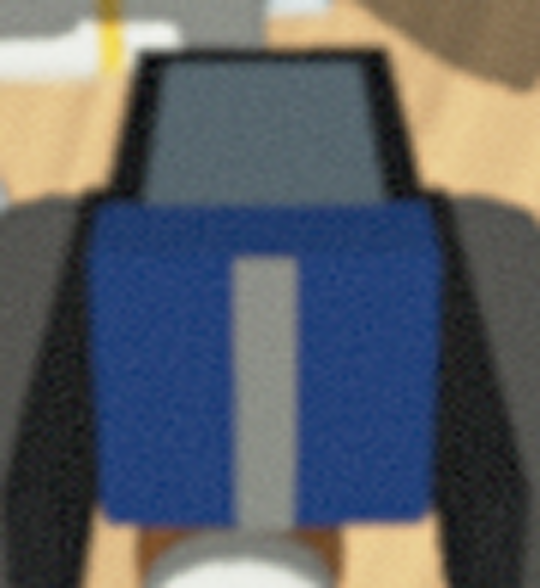

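Run:
```python
from h import *
d=pickle.load(open("e.pkl","rb"));w=d["wrist"];o=d["o"];R=R_tool(o["tcp_rot"])
u=lambda x,y:((x+.5)/6-.5+205,(y+.5)/5.6-.5+190)
c,D=ray("wrist",w,[u(265,252),u(265,527),u(145,52),u(388,50),u(95,254),u(440,254)])
c=R.T@(c-o["tool_pos"]);D=D@R
for h in(.031,.0325):
  for i,z in enumerate([h-.065,h-.065,h,h,h-.065,h-.065]):
    print(((c+D[i]*((z-c[2])/D[i,2]))*1000).round(1))
```

```text
[ 16.6  -0.2 -34. ]
[-13.   -0.2 -34. ]
[ 15.2 -14.5  31. ]
[15.5 14.3 31. ]
[ 16.3 -14.5 -34. ]
[ 16.4  14.5 -34. ]
[ 15.9  -0.2 -32.5]
[-14.   -0.2 -32.5]
[ 14.7 -14.6  32.5]
[15.  14.4 32.5]
[ 15.7 -14.7 -32.5]
[ 15.7  14.7 -32.5]
```

>>> drive_tool --commands '[[[4,-5,6,0,0,-0.3,0],[4,-5,8,0,0,-0.3,0],[4,-5,8,0,0,-0.3,0],[4,-5,8,0,0,-0.4,0],[4,-5,8,0,0,0,0],[4,-5,7,0,0,0,0],[2,-1,3,0,0,0,0],[0,0,0,0,0,0,0]]]'

```text
time_s: 7.35
tool_pos: [0.5375, -0.2236, 0.1785]
tcp_rot: [-0.0, 0.582, 0.813, -0.0]
force: [-0.3, -0.1, -1.5]
width: 0.0298
```

```bash
python3 snap.py f wrist;python3 - <<'E'
from h import *
w=pickle.load(open("f.pkl","rb"))["wrist"]
p=w["pixels"][60:260,180:320,::-1]
cv2.imwrite("pics/z8.png",cv2.resize(p[:110],None,fx=5.7,fy=5.4,interpolation=cv2.INTER_CUBIC))
E
```

```text
7.35 [ 0.5375 -0.2236  0.1785] [-1.000e-04  5.820e-01  8.132e-01 -0.000e+00] [-0.397  0.324  1.762  0.     1.055 -0.725] [-0.29 -0.06 -1.45] 0.02980568291717505
```

View pics/f_wrist.png

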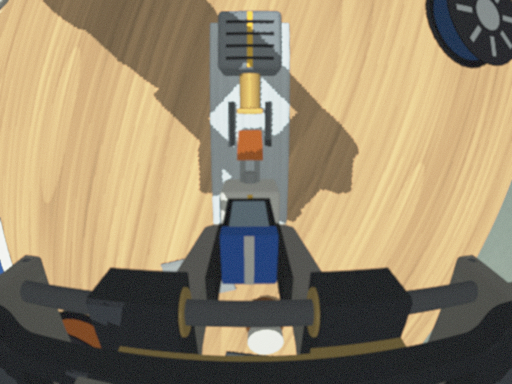

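View pics/z8.png

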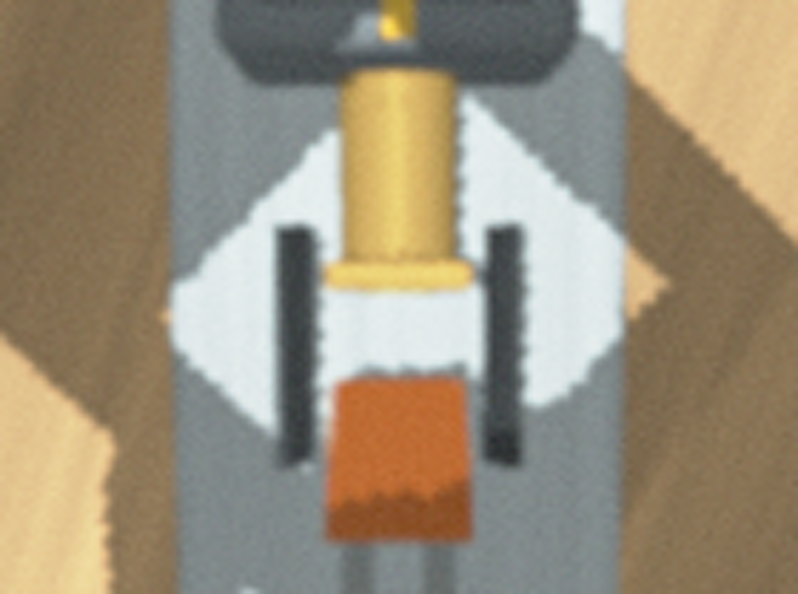

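The second view shows everything aligned and centred: sleeve face edge at zoom row ~287, rails at columns 277–317 and 487–523. Now triangulate against the first view.

```bash
cat >> gate.py <<'E'
print("=====")
d2=pickle.load(open("f.pkl","rb"));w2=d2["wrist"]
f=lambda x,y:((x+.5)/5.7-.5+180,(y+.5)/5.4-.5+60)
print("sleeve@44",loc(plane("wrist",w2,[f(325,287),f(470,287)],.044)))
print("rails@36",loc(plane("wrist",w2,[f(277,228),f(317,228),f(487,228),f(523,228),f(280,465),f(315,460),f(487,465),f(523,462)],.036)))
print("padtop@78",loc(plane("wrist",w2,[f(327,540),f(470,540)],.078)),"nose@38",loc(plane("wrist",w2,[f(335,380),f(465,380)],.038)))
for A,B in((a(285,500),f(325,287)),(a(438,492),f(470,287)),(b(268,163),f(327,540)),(b(428,160),f(470,540)),(a(237,455),f(277,228)),(a(508,447),f(523,228))):
    X,r=tri([("wrist",w,A),("wrist",w2,B)]);print(X.round(4),loc(X[None]),np.round(r,4))
R=R_tool(d2["o"]["tcp_rot"]);print(R.round(4),np.degrees(np.arctan2(R[1,1],R[0,1])))
c=loc(d2["o"]["tool_pos"][None]);print("tcp in gate",c)
for y in(-.0065,):
    T=o+y*ey;T[2]=.12;print((R.T@(T-d2["o"]["tool_pos"])*1000).round(1))
E
python3 gate.py | sed -n '/=====/,$p'
```

```text
=====
sleeve@44 [[-0.0126  0.0154]
 [ 0.0132  0.0154]]
rails@36 [[-0.0216  0.027 ]
 [-0.0143  0.0269]
 [ 0.0167  0.0269]
 [ 0.0232  0.027 ]
 [-0.0215 -0.0196]
 [-0.015  -0.0186]
 [ 0.0169 -0.0196]
 [ 0.0236 -0.019 ]]
padtop@78 [[-0.0111 -0.0274]
 [ 0.0121 -0.0274]] nose@38 [[-0.0111 -0.0027]
 [ 0.0127 -0.0027]]
[ 0.5006 -0.1585  0.0321] [[-0.0138  0.0145]] [0.0011 0.0011]
[ 0.5259 -0.1496  0.0369] [[0.013  0.0147]] [0.0008 0.0008]
[ 0.516  -0.1994  0.0733] [[-0.0124 -0.0292]] [0.0014 0.0014]
[ 0.5394 -0.1926  0.0652] [[ 0.0119 -0.0303]] [0.001 0.001]
[ 0.4877 -0.1503  0.0219] [[-0.0234  0.0264]] [0.0012 0.0012]
[ 0.533  -0.1342  0.0099] [[0.0247 0.0269]] [0.0008 0.0008]
[[-3.226e-01  9.465e-01 -1.000e-04]
 [ 9.465e-01  3.226e-01  0.000e+00]
 [ 1.000e-04 -1.000e-04 -1.000e+00]] 18.821306692193684
tcp in gate [[ 0.0001 -0.059 ]]
[52.5 -0.1 58.5]
```

Relative to the rails, both views put the sleeve face at y ≈ +13.6 mm and the pad nose at about -4.5 (expected -4). Move above the bay, with the cell centre at about y=-6.

>>> drive_tool --commands '[[[6,0,4,0,0,0,0],[9,0.5,8,0,0,0,0],[10,0,8,0,0,0,0],[10,0,8,0,0,0,0],[9,0,8,0,0,0,0],[6,0,8,0,0,0,0],[2.5,0,6,0,0,0,0],[0,0,2,0,0,0,0]]]'

```text
time_s: 8.4
tool_pos: [0.521, -0.1737, 0.1262]
tcp_rot: [-0.0, 0.582, 0.813, -0.0]
force: [-0.4, -0.6, -1.3]
width: 0.0295
```

```bash
python3 snap.py g wrist side top;python3 - <<'E'
from h import *
d=pickle.load(open("g.pkl","rb"))
w=d["wrist"]
cv2.imwrite("pics/z9.png",cv2.resize(w["pixels"][90:300,160:340,::-1],None,fx=4,fy=2.85,interpolation=cv2.INTER_CUBIC))
cv2.imwrite("pics/z10.png",cv2.resize(d["side"]["pixels"][170:300,170:300,::-1],None,fx=4.6,fy=4.6,interpolation=cv2.INTER_CUBIC))
E
```

```text
8.4 [ 0.521  -0.1737  0.1262] [-2.000e-04  5.819e-01  8.133e-01 -1.000e-04] [-0.324  0.34   1.876 -0.     0.926 -0.653] [-0.44 -0.59 -1.34] 0.029501986161269155
```

View pics/z9.png

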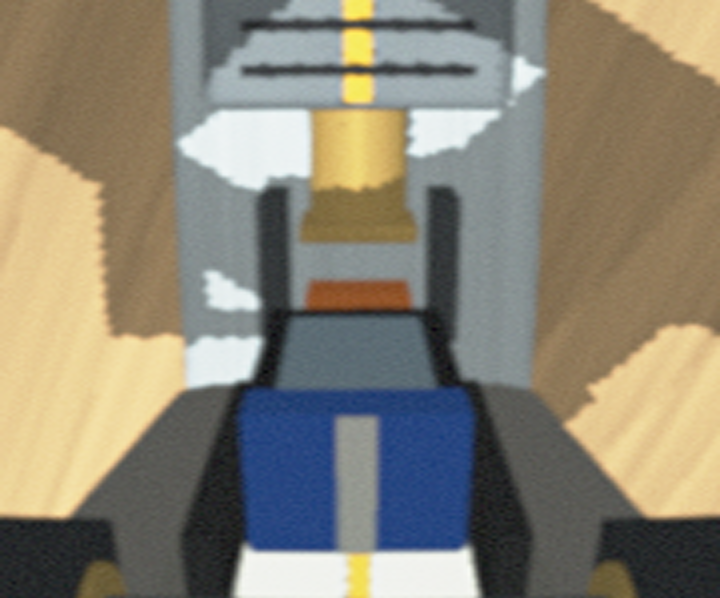

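View pics/z10.png

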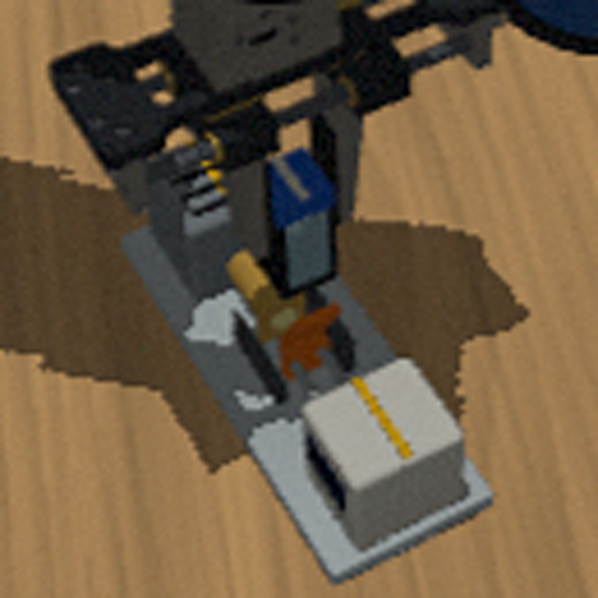

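The view shows the cell stripe in line with the gate's yellow stripe (zoom column ~357), the sleeve face edge at row 242 and the cell's lower front edge at row 312. I'll check y against the gate from this view.

```bash
cat >> gate.py <<'E'
print("##")
d3=pickle.load(open("g.pkl","rb"));w3=d3["wrist"]
f=lambda x,y:((x+.5)/4-.5+160,(y+.5)/2.85-.5+90)
print("sleeve@44",loc(plane("wrist",w3,[f(302,240),f(414,240)],.044)))
print("rail@36",loc(plane("wrist",w3,[f(258,188),f(288,188),f(430,188),f(459,188)],.036)))
print("stripe@70",loc(plane("wrist",w3,[f(358,102),f(358,5)],.070)))
print("nose@38",loc(plane("wrist",w3,[f(308,283),f(408,283)],.038)))
print("cellfront@95",loc(plane("wrist",w3,[f(283,312),f(430,312)],.095)))
print("tcp",loc(d3["o"]["tool_pos"][None]))
E
python3 gate.py | sed -n '/##/,$p'
```

```text
##
sleeve@44 [[-0.0117  0.0157]
 [ 0.0127  0.0157]]
rail@36 [[-0.0217  0.0305]
 [-0.015   0.0305]
 [ 0.0165  0.0305]
 [ 0.023   0.0305]]
stripe@70 [[0.0006 0.0591]
 [0.0006 0.0851]]
nose@38 [[-0.0108  0.0004]
 [ 0.0118  0.0004]]
cellfront@95 [[-0.0128  0.0085]
 [ 0.0134  0.0085]]
tcp [[ 0.0006 -0.0065]]
```

Gate features in the near views sit about 1.5 mm further +y than the far fit, so I'm shifting +1 mm. Lateral alignment is within 0.2 mm. Descend gently.

>>> drive_tool --commands '[[[1,0,2,0,0,0,0],[0,0,4,0,0,0,0],[0,0,4,0,0,0,0],[0,0,4,0,0,0,0],[0,0,3,0,0,0,0],[0,0,3,0,0,0,0],[0,0,2,0,0,0,0],[0,0,2,0,0,0,0]]]'

```text
time_s: 9.55
tool_pos: [0.5208, -0.1726, 0.1027]
tcp_rot: [-0.0, 0.582, 0.813, 0.0]
force: [-2.2, 2.9, 4.9]
width: 0.0299
```

>>> drive_tool --commands '[[[0,0,2,0,0,0,0],[0,0,2,0,0,0,0],[0,0,2,0,0,0,0],[0,0,2,0,0,0,0],[0,0,2,0,0,0,0],[0,0,2,0,0,0,0],[0,0,2,0,0,0,0],[0,0,2,0,0,0,0]]]'

```text
time_s: 10.55
tool_pos: [0.5211, -0.1724, 0.0871]
tcp_rot: [0.0, 0.582, 0.813, 0.0]
force: [-1.9, 3.7, 7.6]
width: 0.0301
```

```bash
python3 snap.py i wrist side;python3 - <<'E'
from h import *
d=pickle.load(open("i.pkl","rb"))
w=d["wrist"]
a=cv2.resize(w["pixels"][90:300,160:340,::-1],(400,590),interpolation=cv2.INTER_CUBIC)
b=cv2.resize(d["side"]["pixels"][190:290,190:270,::-1],(400,590),interpolation=cv2.INTER_CUBIC)
cv2.imwrite("pics/z11.png",np.hstack([a,b]))
E
```

```text
10.55 [ 0.5211 -0.1724  0.0871] [1.000e-04 5.820e-01 8.132e-01 4.000e-04] [-3.230e-01  3.940e-01  1.903e+00  1.000e-03  8.440e-01 -6.520e-01] [-1.91  3.74  7.61] 0.03009403841639884
```

View pics/z11.png

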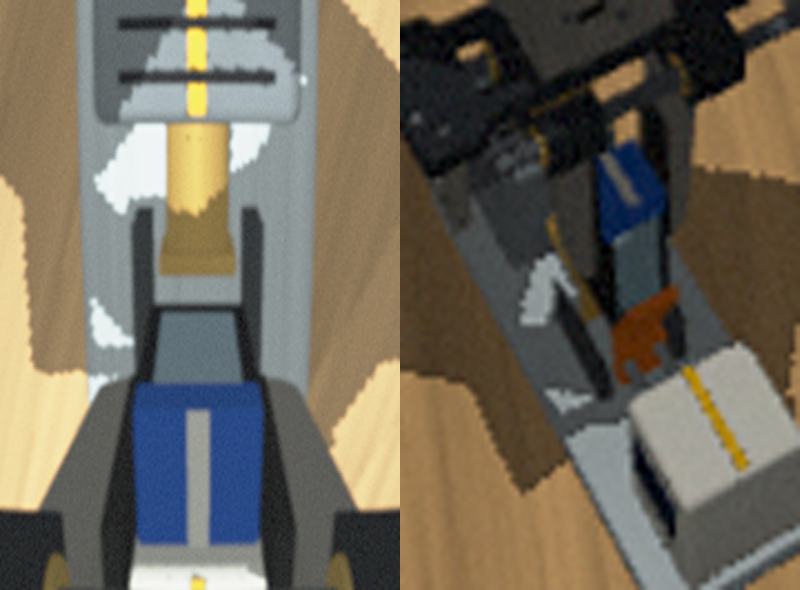

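The pad is wedging back smoothly (7.6 N up, ~4 N towards the lamp), and the side view shows the cell on the ramp, centred between the rails. Continue.

>>> drive_tool --commands '[[[0,0,2,0,0,0,0],[0,0,2,0,0,0,0],[0,0,2,0,0,0,0],[0,0,2,0,0,0,0],[0,0,2,0,0,0,0],[0,0,2,0,0,0,0],[0,0,2,0,0,0,0],[0,0,2,0,0,0,0]]]'

```text
time_s: 11.65
tool_pos: [0.5211, -0.1724, 0.0712]
tcp_rot: [0.0, 0.582, 0.813, 0.0]
force: [-0.8, 5.2, 6.0]
width: 0.0301
```

```bash
python3 snap.py j wrist side;python3 - <<'E'
from h import *
d=pickle.load(open("j.pkl","rb"))
w=d["wrist"]
a=cv2.resize(w["pixels"][90:300,160:340,::-1],(400,590),interpolation=cv2.INTER_CUBIC)
b=cv2.resize(d["side"]["pixels"][190:290,190:270,::-1],(400,590),interpolation=cv2.INTER_CUBIC)
cv2.imwrite("pics/z12.png",np.hstack([a,b]))
E
```

```text
11.65 [ 0.5211 -0.1724  0.0712] [1.000e-04 5.820e-01 8.132e-01 4.000e-04] [-3.230e-01  4.180e-01  1.912e+00  1.000e-03  8.110e-01 -6.520e-01] [-0.77  5.22  6.03] 0.030059440203381887
```

View pics/z12.png

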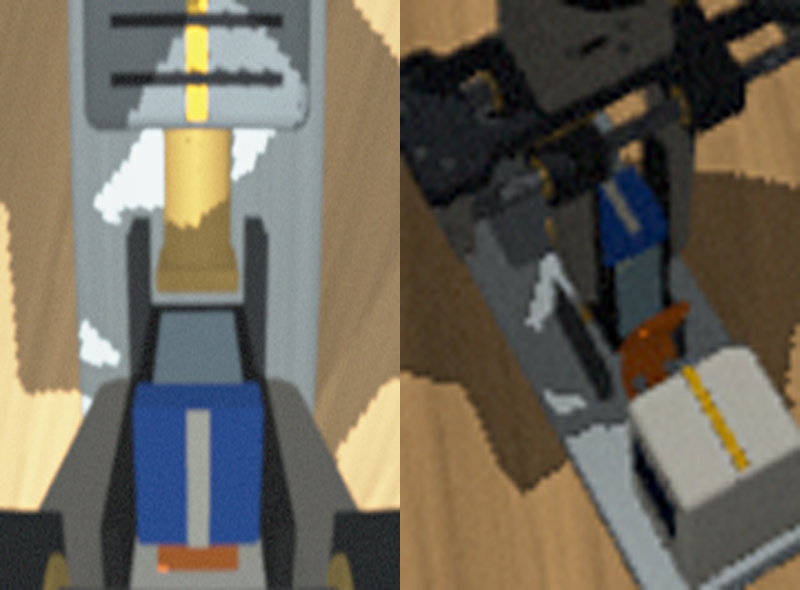

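The gap to the sleeve is still clear (face row 292, cell edge 308). The cell is entering the lips, so continue.

>>> drive_tool --commands '[[[0,0,2,0,0,0,0],[0,0,2,0,0,0,0],[0,0,2,0,0,0,0],[0,0,2,0,0,0,0],[0,0,2,0,0,0,0],[0,0,2,0,0,0,0],[0,0,2,0,0,0,0],[0,0,1,0,0,0,0]]]'

```text
time_s: 12.75
tool_pos: [0.52, -0.172, 0.0553]
tcp_rot: [-0.001, 0.582, 0.813, 0.0]
force: [-2.0, 5.2, 3.1]
width: 0.0299
```

>>> drive_tool --commands '[[[0,0,1,0,0,0,0],[0,0,1,0,0,0,0],[0,0,1,0,0,0,0],[0,0,1,0,0,0,0],[0,0,1,0,0,0,0],[0,0,1,0,0,0,0],[0,0,1,0,0,0,0],[0,0,0,0,0,0,0]]]'

```text
time_s: 13.75
tool_pos: [0.52, -0.172, 0.0483]
tcp_rot: [-0.001, 0.582, 0.813, 0.0]
force: [-1.8, 5.8, 0.1]
width: 0.0298
```

```bash
python3 snap.py k wrist side;python3 - <<'E'
from h import *
d=pickle.load(open("k.pkl","rb"))
w=d["wrist"]
a=cv2.resize(w["pixels"][90:300,160:340,::-1],(400,590),interpolation=cv2.INTER_CUBIC)
b=cv2.resize(d["side"]["pixels"][190:290,190:270,::-1],(400,590),interpolation=cv2.INTER_CUBIC)
cv2.imwrite("pics/z13.png",np.hstack([a,b]))
E
```

```text
13.75 [ 0.52   -0.172   0.0483] [-1.000e-03  5.820e-01  8.132e-01  1.000e-04] [-3.230e-01  4.530e-01  1.924e+00  1.000e-03  7.660e-01 -6.520e-01] [-1.78  5.83  0.11] 0.029759015631942356
```

View pics/z13.png

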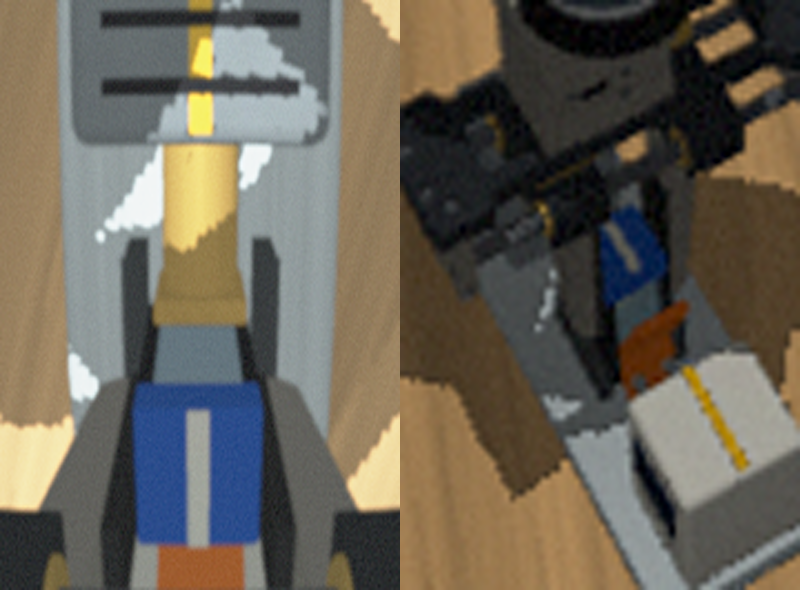

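The cell is below the sleeve edge and between the rails, with about 5 mm left. Feel for the deck in 0.5 mm rows.

>>> drive_tool --commands '[[[0,0,0.5,0,0,0,0],[0,0,0.5,0,0,0,0],[0,0,0.5,0,0,0,0],[0,0,0.5,0,0,0,0],[0,0,0.5,0,0,0,0],[0,0,0.5,0,0,0,0],[0,0,0,0,0,0,0],[0,0,0,0,0,0,0]]]'

```text
time_s: 14.85
tool_pos: [0.52, -0.172, 0.0453]
tcp_rot: [-0.001, 0.582, 0.813, 0.0]
force: [-1.5, 5.1, 1.0]
width: 0.03
```

>>> drive_tool --commands '[[[0,0,0.3,0,0,0,0],[0,0,0.3,0,0,0,0],[0,0,0.2,0,0,0,0],[0,0,0.2,0,0,0,0],[0,0,0,0,0,0,0],[0,0,0,0,0,0,0],[0,0,0,0,0,0,0],[0,0,0,0,0,0,0]]]'

```text
time_s: 15.85
tool_pos: [0.5201, -0.1721, 0.0445]
tcp_rot: [-0.001, 0.582, 0.813, 0.0]
force: [-1.9, 4.6, 4.1]
width: 0.0299
```

>>> drive_tool --commands '[[[0,0,0.2,0,0,0,0],[0,0,0.2,0,0,0,0],[0,0,0.1,0,0,0,0],[0,0,0,0,0,0,0],[0,0,0,0,0,0,0],[0,0,0,0,0,0,0],[0,0,0,0,0,0,0],[0,0,0,0,0,0,0]]]'

```text
time_s: 16.85
tool_pos: [0.5201, -0.1721, 0.0445]
tcp_rot: [-0.001, 0.582, 0.813, 0.0]
force: [-4.5, 5.9, 11.0]
width: 0.0297
```

Run:
```python
from cell import *
o=observe();print(o["tool_pos"],o["force"],o["ft_torque"])
```

```text
[ 0.52009332 -0.17211784  0.04451791] [-4.52951441  5.9098391  10.96162003] [ 1.07997548  0.78968191 -0.04151002]
```

Seated: z stopped at 0.0445 (deck 0.012 + 0.0325, which matches the height at the grasp) and the force is rising. Relieve a little and ease towards the lamp (+tool x).

>>> drive_tool --commands '[[[0,0,-0.3,0,0,0,0],[0.4,0,0,0,0,0,0],[0.4,0,0,0,0,0,0],[0.4,0,0,0,0,0,0],[0.4,0,0,0,0,0,0],[0.4,0,0,0,0,0,0],[0,0,0,0,0,0,0],[0,0,0,0,0,0,0]]]'

```text
time_s: 17.85
tool_pos: [0.5198, -0.171, 0.0445]
tcp_rot: [-0.0, 0.582, 0.813, -0.0]
force: [-3.7, 1.7, 5.3]
width: 0.0298
```

```bash
python3 snap.py l wrist;python3 - <<'E'
from h import *
d=pickle.load(open("l.pkl","rb"))
w=d["wrist"]
cv2.imwrite("pics/z14.png",cv2.resize(w["pixels"][150:300,180:320,::-1],None,fx=5,fy=4,interpolation=cv2.INTER_CUBIC))
E
```

```text
17.85 [ 0.5198 -0.171   0.0445] [-2.000e-04  5.819e-01  8.132e-01 -2.000e-04] [-0.32   0.457  1.928 -0.     0.756 -0.649] [-3.7   1.73  5.28] 0.029768037575615802
```

View pics/z14.png

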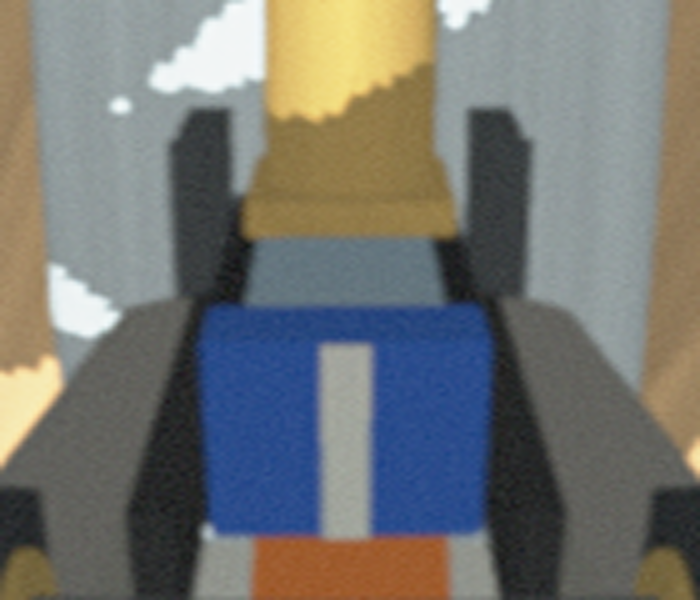

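>>> drive_tool --commands '[[[0.3,0,0,0,0,0,0],[0.3,0,0,0,0,0,0],[0.3,0,0,0,0,0,0],[0.3,0,0,0,0,0,0],[0,0,0,0,0,0,0],[0,0,0,0,0,0,0],[0,0,0,0,0,0,0],[0,0,0,0,0,0,0]]]'

```text
time_s: 18.9
tool_pos: [0.5194, -0.1698, 0.0445]
tcp_rot: [-0.0, 0.582, 0.813, -0.0]
force: [-3.8, 1.1, 5.2]
width: 0.0295
```

```bash
cat > st.py <<'E'
from cell import *
import numpy as np
o=observe();ey=np.array([-.324,.946,0]);ex=np.array([.946,.324,0])
p=o["tool_pos"]-[.5183,-.1677,0]
print("gate x,y,z mm",(1000*np.array([p@ex,p@ey,p[2]])).round(2),"F",np.round([o["force"]@ex,o["force"]@ey,o["force"][2]],2),o["ft_torque"].round(2))
E
python3 st.py
```

```text
gate x,y,z mm [ 0.33 -2.36 44.52] F [-3.21  2.29  5.24] [ 0.12  0.55 -0.04]
```

>>> drive_tool --commands '[[[0.2,0,0,0,0,0,0],[0.2,0,0,0,0,0,0],[0.2,0,0,0,0,0,0],[0.2,0,0,0,0,0,0],[0.2,0,0,0,0,0,0],[0,0,0,0,0,0,0],[0,0,0,0,0,0,0],[0,0,0,0,0,0,0]]]'

```text
time_s: 19.9
tool_pos: [0.5191, -0.1689, 0.0445]
tcp_rot: [-0.0, 0.582, 0.813, -0.0]
force: [-2.9, 0.8, 5.2]
width: 0.0298
```

```bash
python3 st.py
```

```text
gate x,y,z mm [ 0.38 -1.44 44.55] F [-2.5   1.71  5.23] [ 0.04  0.5  -0.09]
```

>>> drive_tool --commands '[[[0.2,0,0,0,0,0,0],[0.2,0,0,0,0,0,0],[0.2,0,0,0,0,0,0],[0.2,0,0,0,0,0,0],[0,0,0,0,0,0,0],[0,0,0,0,0,0,0],[0,0,0,0,0,0,0],[0,0,0,0,0,0,0]]]'

```text
time_s: 20.9
tool_pos: [0.5191, -0.1687, 0.0445]
tcp_rot: [0.0, 0.582, 0.813, -0.0]
force: [-4.7, -4.5, 5.3]
width: 0.0298
```

```bash
python3 st.py
```

```text
gate x,y,z mm [ 0.4  -1.2  44.55] F [-5.88 -2.74  5.28] [-0.72  0.73 -0.03]
```

Contact: travel stopped and the y force reversed (+1.7 to -2.7 N). Confirm with a little more, and relieve the sideways load.

>>> drive_tool --commands '[[[0.1,-0.1,0,0,0,0,0],[0.1,-0.1,0,0,0,0,0],[0.1,-0.1,0,0,0,0,0],[0,0,0,0,0,0,0],[0,0,0,0,0,0,0],[0,0,0,0,0,0,0],[0,0,0,0,0,0,0],[0,0,0,0,0,0,0]]]'

```text
time_s: 21.9
tool_pos: [0.519, -0.1687, 0.0445]
tcp_rot: [0.001, 0.582, 0.813, -0.0]
force: [-2.9, -4.7, 3.0]
width: 0.0297
```

```bash
python3 st.py;python3 snap.py m wrist side;python3 - <<'E'
from h import *
d=pickle.load(open("m.pkl","rb"))
w=d["wrist"]
a=cv2.resize(w["pixels"][150:300,180:320,::-1],(400,500),interpolation=cv2.INTER_CUBIC)
b=cv2.resize(d["side"]["pixels"][190:290,190:270,::-1],(400,500),interpolation=cv2.INTER_CUBIC)
cv2.imwrite("pics/z15.png",np.hstack([a,b]))
E
```

```text
gate x,y,z mm [ 0.35 -1.16 44.54] F [-4.28 -3.47  2.95] [-0.91  0.55 -0.03]
21.9 [ 0.519  -0.1687  0.0445] [ 6.000e-04  5.818e-01  8.133e-01 -3.000e-04] [-3.160e-01  4.550e-01  1.933e+00 -1.000e-03  7.530e-01 -6.440e-01] [-2.93 -4.67  2.95] 0.029684623211140307
```

View pics/z15.png

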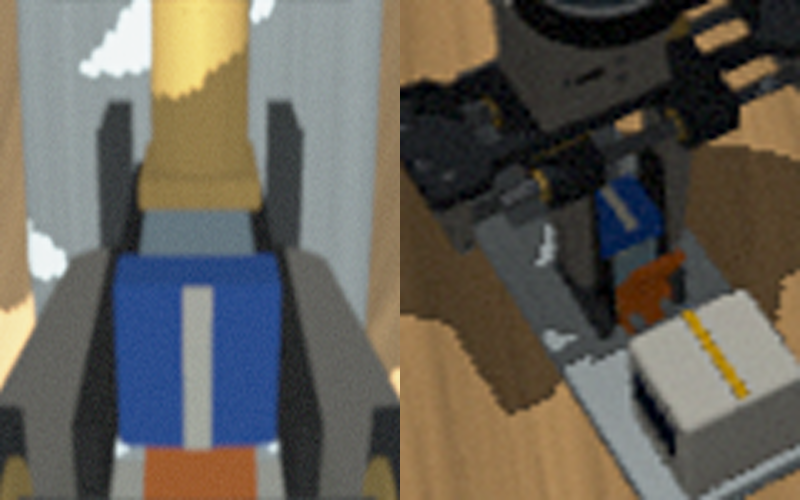

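Flush contact: the brass face touches the cell with no gap visible. Trim the sideways load, then open slowly.

>>> drive_tool --commands '[[[0,-0.1,0,0,0,0,0],[-0.1,-0.1,0,0,0,0,0],[0,0,0,0,0,0,0],[0,0,0,0,0,0,0],[0,0,0,0,0,0,0],[0,0,0,0,0,0,0],[0,0,0,0,0,0,0],[0,0,0,0,0,0,0]]]'

```text
time_s: 23.0
tool_pos: [0.519, -0.1687, 0.0445]
tcp_rot: [0.001, 0.582, 0.813, -0.0]
force: [-1.8, -5.6, 3.0]
width: 0.0293
```

```bash
python3 st.py
```

```text
gate x,y,z mm [ 0.39 -1.14 44.55] F [-3.48 -4.74  2.95] [-1.05  0.39 -0.08]
```

>>> drive_tool --commands '[[[0,0,0,0,0,0,31],[0,0,0,0,0,0,32],[0,0,0,0,0,0,33],[0,0,0,0,0,0,35],[0,0,0,0,0,0,38],[0,0,0,0,0,0,42],[0,0,0,0,0,0,48],[0,0,0,0,0,0,54]]]'

```text
time_s: 24.0
tool_pos: [0.5186, -0.168, 0.0444]
tcp_rot: [0.0, 0.582, 0.813, 0.0]
force: [-0.4, 0.5, -0.8]
width: 0.0537
```

```bash
python3 st.py;python3 snap.py n wrist side;python3 - <<'E'
from h import *
d=pickle.load(open("n.pkl","rb"))
w=d["wrist"]
a=cv2.resize(w["pixels"][150:300,180:320,::-1],(400,500),interpolation=cv2.INTER_CUBIC)
b=cv2.resize(d["side"]["pixels"][190:290,190:270,::-1],(400,500),interpolation=cv2.INTER_CUBIC)
cv2.imwrite("pics/z16.png",np.hstack([a,b]))
E
```

```text
gate x,y,z mm [ 0.2  -0.43 44.4 ] F [-0.23  0.58 -0.77] [-0.07  0.05 -0.04]
24.0 [ 0.5186 -0.168   0.0444] [0.     0.582  0.8132 0.    ] [-0.316  0.455  1.933  0.     0.753 -0.645] [-0.4   0.48 -0.77] 0.053733089201302424
```

View pics/z16.png

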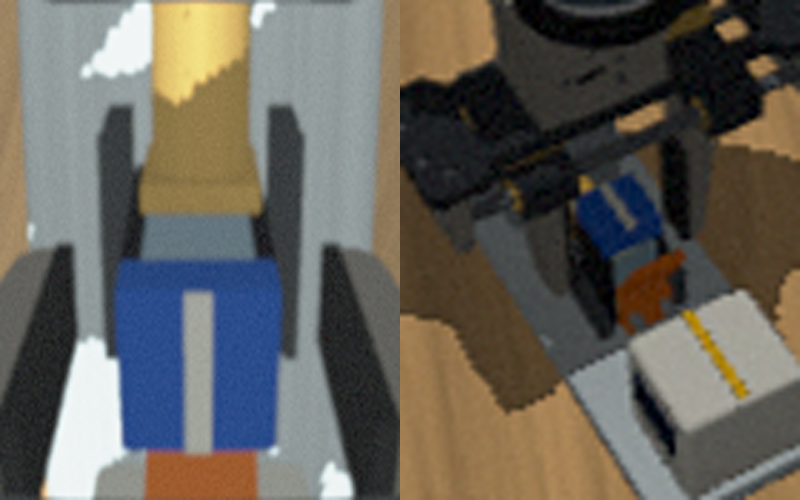

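Released: forces are zero and the cell stands against the sleeve, clamped by the pad. Lift clear.

>>> drive_tool --commands '[[[0,0,0,0,0,0,60],[0,0,-4,0,0,0,64],[0,0,-10,0,0,0,64],[0,0,-20,0,0,0,64],[0,0,-25,0,0,0,64],[0,0,-30,0,0,0,64],[0,0,-30,0,0,0,64],[0,0,-20,0,0,0,64]]]'

```text
time_s: 25.1
tool_pos: [0.5191, -0.1682, 0.1857]
tcp_rot: [0.001, 0.582, 0.813, 0.0]
force: [-0.8, -0.0, 0.1]
width: 0.0641
```

>>> drive_tool --commands '[[[-20,0,0,0,0,0,64],[-20,0,0,0,0,0,64],[-20,0,0,0,0,0,64],[-20,0,0,0,0,0,64],[0,0,0,0,0,0,64],[0,0,0,0,0,0,64],[0,0,0,0,0,0,64],[0,0,0,0,0,0,64]]]'

```text
time_s: 26.1
tool_pos: [0.5444, -0.2433, 0.1835]
tcp_rot: [0.0, 0.582, 0.813, 0.0]
force: [-0.5, 0.0, 0.3]
width: 0.0635
```

```bash
python3 snap.py p wrist side top;python3 - <<'E'
from h import *
d=pickle.load(open("p.pkl","rb"))
w=d["wrist"]
a=cv2.resize(w["pixels"][20:220,180:320,::-1],(400,560),interpolation=cv2.INTER_CUBIC)
b=cv2.resize(d["side"]["pixels"][190:290,190:270,::-1],(400,560),interpolation=cv2.INTER_CUBIC)
cv2.imwrite("pics/z17.png",np.hstack([a,b]))
E
```

```text
26.1 [ 0.5444 -0.2433  0.1835] [0.     0.5817 0.8134 0.    ] [-0.423  0.34   1.727  0.     1.075 -0.752] [-0.54  0.02  0.25] 0.06350525871517748
```

View pics/z17.png

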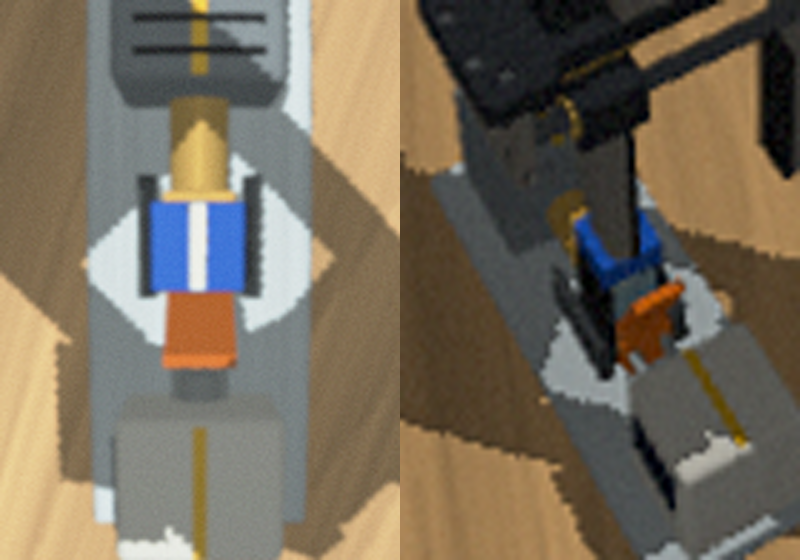

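View pics/p_top.png

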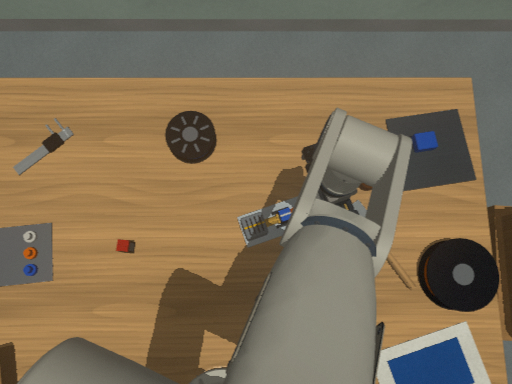

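The cell sits square between the rails, its stripe in line with the yellow stripes. Its lamp side is on the sleeve, the pad is on its back, and nothing else has moved. Hand in.

```bash
python3 -c "
from cell import *
print(close_job())"
```

```text
the job is handed in; nothing more can be done
None
```

The blue-capped cell is loaded in the light gate and the job is handed in, at about 26 s of the 64 s allowed. I gripped the cell on its black sides, wedged it down the pad's ramp between the rails, eased it onto the sleeve, and then opened the fingers slowly.

**Checks that passed**
- **Fully down:** the tool stopped at z = 44.5 mm, which is the deck height plus the height I gripped at, with about 11 N upward.
- **On the sleeve:** travel stopped and the force along the light path changed from +1.7 to -2.7 N, so the cell met the sleeve while still held.
- **After release:** the forces returned to zero within sensor noise. The last pictures show the cell square, its cap stripe in line with the yellow stripes and no visible gap at the sleeve. The pad is on its back, and the other things that can be seen have not moved.

**Checks that disagreed or were left open**
- **Gate position:** the camera views differed by about 2 mm along the light path. I used the nearer views and found the sleeve by feel.
- **Sideways load:** 3–6 N showed while the cell was against the sleeve, probably a light touch on a rail. It was gone after release.
- **Bystanders partly hidden:** in the last top view the arm covered the jar and most of the scraper, so I could not confirm those two from it.

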